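# Close up the study's backup power unit

### The job

The backup power unit has a new battery: push its tray along the rails into the unit until it clicks into the running detent, not on to the end stop. Then, with the hatch still ajar, turn the fastener on the hatch clockwise until its slot lines up with the two dark marks. Last, press the hatch down flush on its frame with the fingers and finish while still holding it pressed there, leaving the screwdriver, mug and book where they are.

Things in the scene. Friction and masses are not known exactly. Their poses are not given: they have to be found in the camera images.
- ups: Backup power unit, fixed: grey case 180 (its x) x 200 (y) x 100 mm high. Origin: centre of the case's underside, on the desk; z up, +x roughly away from the robot (yaw up to 0.3 rad either way). A base plate with two low rails (28 mm high) runs on 180 mm beyond the case's -y end; the battery tray slides on it along the unit's y, into an opening in the case's -y wall. Hatch on top.
- tray_tab (a point): Middle of the top edge of the outer (-y) face of the tray's upright tab, 95 mm above the desk, at unit x 0; unit y = -245 mm + joint tray. The tab is a plate 70 mm wide (unit x), 10 thick (y), free from 16 to 95 mm above the desk. Inside it: 65 mm of bare tray floor, then the black battery block, 82 mm high. Push the outer face, or pinch it; home, it is still 60 mm outside the case.
- tray (a joint): Tray travel in m along the unit's +y (inwards): 0 fully out (starts at 0 to 0.03), 0.075 running detent, 0.095 end stop. At the detent a sprung roller drops between two bumps on the tray, 7 mm either side of it, and centres the tray. About 2.5 N of sliding friction; the tray stays where it is left; some 8 to 14 N carry it over a bump.
- detent (a point): Top of the fixed dark block that holds the detent roller, beside the +x rail close to the case: 24 (unit x) x 30 (y) mm, top 58 mm above the desk, centre at unit x 88, y -115 mm.
- hatch (a joint): Hatch opening in rad: 0 flush on its frame (firm stop), 0.14 fully up. Hinge along unit y at unit x +70 mm, 102 mm above the desk. A spring keeps it ajar at about 0.14; about 7 N downward at the fastener's distance (125 mm) from the hinge shuts it; let go, it springs up. With the fastener not aligned, a tongue under it lands on the frame and stops the hatch at about 0.09.
- hatch_edge (a point): Middle of the hatch's free edge, top face. The hatch is a white plate 150 (unit x) x 136 (y) x 5 mm; this edge is its -x side (robot's side), 150 mm from the hinge, at unit x -80 mm and 107 mm above the desk when shut, about 21 mm higher when ajar.
- hatch_press (a point): Bare spot on the hatch's top face, good for pressing: 125 mm from the hinge, 48 mm to the unit's +y side of the fastener's axis. With the hatch shut it is at unit x -55, y +48 mm, 107 mm above the desk. Moves and tilts with the hatch.
- fastener_grip (a point): Grip centre, on the fastener's axis (unit x -55, y 0 mm), 28 mm above the hatch's top face; tilts with the hatch. Steel wing: a disc 32 mm across, 4 mm high, and on it an upright bar 34 long, 10 thick, reaching 40 mm above the hatch, with a dark slot line along its top. Site axes turn with it: y along the bar and slot, x across (pinch across x), z up the axis.
- fastener (a joint): Fastener angle in rad, growing anticlockwise seen from above. 0 = aligned: bar and slot along the unit's y (parallel to the hatch's free edge), in line with the two dark marks on the hatch, centred 34 mm either side of the axis. Starts at 0.85 to 1.35; stops at -0.5 and 1.6, so it can be overturned. Light friction (0.06 N m) keeps it where it is left.
- screwdriver: A loose screwdriver lying on the desk on the robot's side of the unit; bystander.
- mug: A loose white mug, 80 mm across, 90 mm high, beyond the unit's +y end; bystander.
- book: A loose closed book, 135 x 195 x 30 mm, lying on the desk beyond the unit's -y end (the outer end of the rails); bystander.

How it is judged:
By the outcome, as a careful person would: the job done as asked, in the order asked, and still so for the second after the job is handed in, while the arm keeps its last pose, push and grip.
It also fails if it takes over 64 s, if anything falls off the work surface, if the arm or the gripper's body presses on something with over 40 N, if the wrist force passes 120 N, or if a joint passes its speed limit or range.

### The arm

A 6-joint arm with a two-finger parallel gripper is mounted at the origin on the work surface. World frame = base frame: x ahead of the robot, y to its left, z up, the work surface at z = 0. Lengths are in m, angles in rad, forces in N, time in s.
With the tool pointing down it reaches from about 0.375 to 0.975 m from the base axis. Payload 3.8 kg.
Tool frame: the origin (TCP) lies on the centre line of the jaws, within the pads' length; the fingertips stand manip.finger_overhang ahead of it and the grasp point (between the pads) lies 11 mm behind it (manip.finger_overhang is the distance from the TCP to the fingertips, in m); z points along the fingers, y is the line along which they close (so a half turn about z gives the same grasp; the last joint's range is limited). The gripper opens to 85 mm and grips with 20 to 120 N. Pads are 22 mm wide; open, the fingers measure 114 mm over their backs; the gripper's body (76 mm by 85 mm) begins 54 mm behind the grasp point. The pads swing forward as they close: fully open they stand 13 mm farther back than shut.
Start: joints at [1.115, 0.264, 1.604, -0, 1.274, -0.037], TCP at [0.274, 0.617, 0.239] pointing down, gripper open.
Joint ranges: [-2.63, 2.63], [-0.94, 2.18], [0.31, 2.57], [-1.31, 4.45], [0, 2.66], [-2.55, 2.55]. Speed limits (rad/s): [2.57, 2.57, 3.14, 3.14, 3.14, 3.14].

### API

Orientations are given as a unit quaternion [x, y, z, w].
In Python, from cell import telemetry, grab_frame, workorder, manip gives the robot as it stands.
- The arm moves only by the tool servo_tool, never from a script. Its argument "motion" is a list that holds one entry, the list of rows, each a list of 5 numbers: the closure in counts, from 0 (fully open) to 255 (shut), then the shift along the world's x, y, z in mm, then the turn about the world's z in units of 5 degrees (1.0 is 5 degrees). In form: [[[grip, x, y, z, twist], ...]]. A call has 1 to 20 rows; each row is the pose to reach, as a shift and turn from the pose commanded when the call began; what a row does not reach only later rows make up. A row lasts 1/12 s, in which the tool goes at most 41.7 mm and 7.16 degrees, less where a joint would pass 70% of its speed; a pose out of reach is approached as far as the arm can. A call with a gripper value outside its range is refused whole. The fingers move at their own pace and stop on an object; "grip_force" is the grip in N (left out, the last holds). Time passes only in rows, so rows that repeat a pose let the fingers close. It gives the time, the measured TCP pose, the force, the opening and the grip force at its end, in the units of the state.
- telemetry.read_state(): the state, without advancing time (a new reading comes with each control period).
- grab_frame(name): name is "side" or "top"; returns a dict with "color" (384x512x3 uint8, red, green, blue), "fov_y" (degrees; the focal length in pixels is half the picture's height over the tangent of half this angle, whatever the lens; pixels are square), "cx", "cy" (the principal point, pixels), "k1" (the pictures are not rectified: a ray, as slopes to the right and down, at radius r is drawn at 1 + k1 r^2 times it, then the intrinsics apply), "R" (3x3) and "t" (3): a world point X has camera coordinates R X + t. Camera axes: x right, y down, z forward; pixel columns grow to the right and rows downward; lengths in m; the calibration is good to about 2 mm. A picture is of the moment at which its call begins. There is no depth.
- workorder.hand_in(): hands the job in; it is judged then, once.
The state is a dict: "t": time; "joints": joint angles; "qd": joint speeds; "tau": joint torques, N m; "position": TCP position; "ee_rot": TCP orientation; "ft_force": force on the tool from outside, world axes, zero at the start; "ft_torque": the same for the moment, N m; "gripper_width": finger opening in m; "grasp_force": force on a finger pad.
Only numpy, scipy, OpenCV 4.12 (cv2) and the standard library are available. Lean on these libraries where they do the work, as an engineer would, in place of code of your own. Each camera call takes 0.05 s, during which the arm holds its last target. There are 200 camera calls.

## Working session

There is one attempt and no reset: what is moved stays moved. The work goes in short steps, Python scripts to look and compute and a tool call to move; the robot and the scene stay as the last step left them, time stands still between calls to the robot, and variables do not carry over. Pictures are saved under pics/ and viewed, at most 10 in all, crops included, and the job is handed in when it is done.

Besides the shell and the picture viewer there is one more tool, called after "Emit:" by a JSON object that holds its "api" and its "payload". servo_tool: Moves the arm, as the interface text tells. Its arguments: {"type":"object","properties":{"motion":{"type":"array","items":{"type":"array","items":{"type":"array","items":{"type":"number"}}}},"grip_force":{"type":"number"}},"required":["motion"]}

```bash
mkdir -p pics; ls; cat > h.py <<'E'
import numpy as np, cv2
from cell import telemetry, grab_frame, workorder, manip
def cam(f):
    h=f["color"].shape[0]; fl=h/2/np.tan(np.radians(f["fov_y"])/2)
    return fl,f["cx"],f["cy"],f["k1"],np.array(f["R"]),np.array(f["t"])
def ray(f,u,v):
    fl,cx,cy,k,R,t=cam(f); d=np.array([(u-cx)/fl,(v-cy)/fl]); s=d.copy()
    for _ in range(20): s=d/(1+k*(s@s))
    w=R.T@np.array([s[0],s[1],1]); return -R.T@t,w
def onplane(f,u,v,z):
    c,w=ray(f,u,v); return c+w*(z-c[2])/w[2]
def proj(f,X):
    fl,cx,cy,k,R,t=cam(f); p=R@np.array(X)+t; s=p[:2]/p[2]; s=s*(1+k*(s@s)); return fl*s+[cx,cy]
def save(f,n,scale=1,crop=None):
    im=cv2.cvtColor(f["color"],cv2.COLOR_RGB2BGR)
    if crop: a,b,c,d=crop; im=im[b:d,a:c]
    cv2.imwrite(f"pics/{n}.png",cv2.resize(im,None,fx=scale,fy=scale,interpolation=cv2.INTER_CUBIC))
E
python3 - <<'E'
from h import *
import pickle
for n in ("top","side"):
    f=grab_frame(n); save(f,n+"0",1.5); pickle.dump(f,open(n+"0.pkl","wb"))
    print(n,cam(f)[0],-f["R"].T@f["t"] if 1 else 0, f["k1"])
s=telemetry.read_state(); print(s, manip.finger_overhang)
E
```

```text
pics
top 437.781770962285 [ 0.29758874 -0.02034336  1.3546924 ] -0.007219043344941988
side 449.24201721865467 [ 0.03951291 -0.94692657  0.88712184] 0.04555710448243024
{'t': 0.1, 'joints': array([ 1.11508549e+00,  2.64711145e-01,  1.60529847e+00,  1.08554075e-05,
        1.27373280e+00, -3.69132036e-02]), 'qd': array([ 1.41868654e-03, -9.14780026e-04, -2.71300488e-03, -7.35171157e-04,
       -1.11170058e-03, -1.12134046e-05]), 'tau': array([ 1.27877851e-03, -5.16710401e+01, -3.68590665e+01,  2.26978457e-06,
        6.40049460e-03,  2.82215808e-06]), 'position': array([0.27420192, 0.61604695, 0.23803112]), 'ee_rot': array([ 2.07873324e-01,  9.78155165e-01, -1.04117504e-03, -2.67118998e-04]), 'ft_force': array([-0.27281217,  0.10438802,  0.64053022]), 'ft_torque': array([ 0.04900914, -0.04713212,  0.01274393]), 'grasp_force': 0.0, 'gripper_width': 0.08544635673699136} 0.008
```

View pics/top0.png

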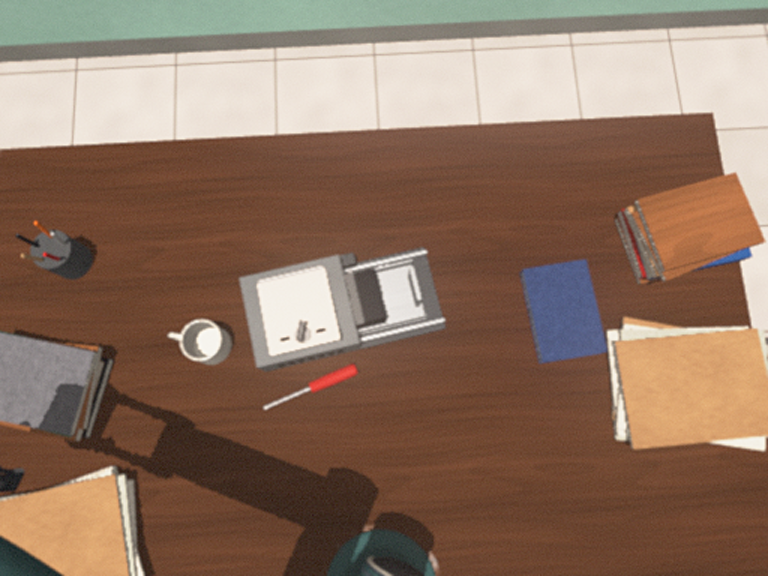

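View pics/side0.png

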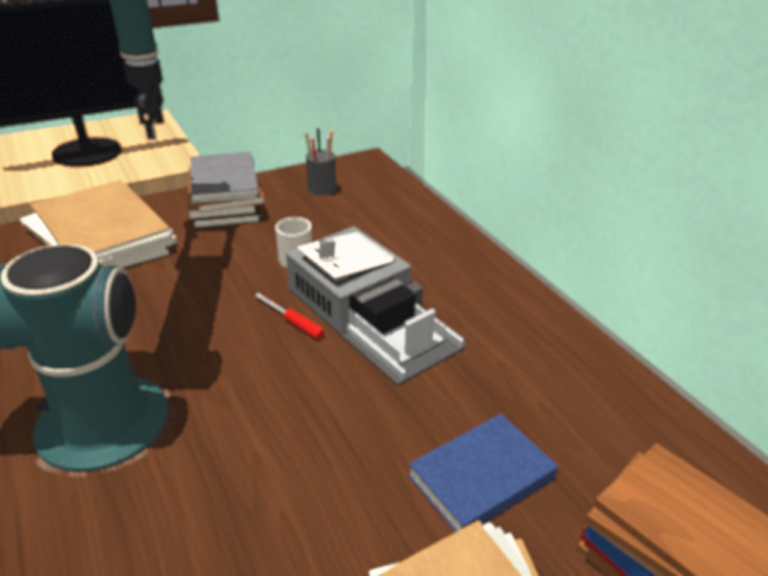

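The top view shows the unit with its hatch centred near (300,310) and the rails to its right. The tab is near (412,285) and the book near (565,310). The side view shows the tab at (420,330). I'll zoom in to measure.

```bash
python3 - <<'E'
from h import *
import pickle
f=pickle.load(open("top0.pkl","rb")); save(f,"topz",5,(150,155,305,255))
g=pickle.load(open("side0.pkl","rb")); save(g,"sidez",5,(180,145,320,260))
E
```

```text
(no output)
```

View pics/topz.png

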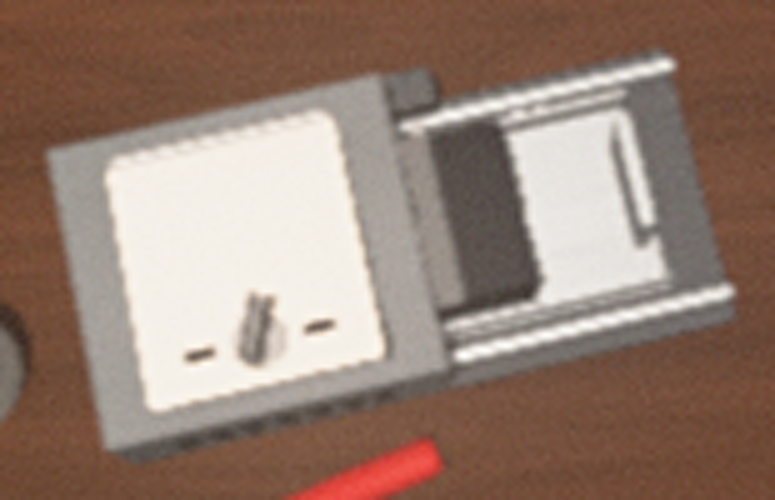

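View pics/sidez.png

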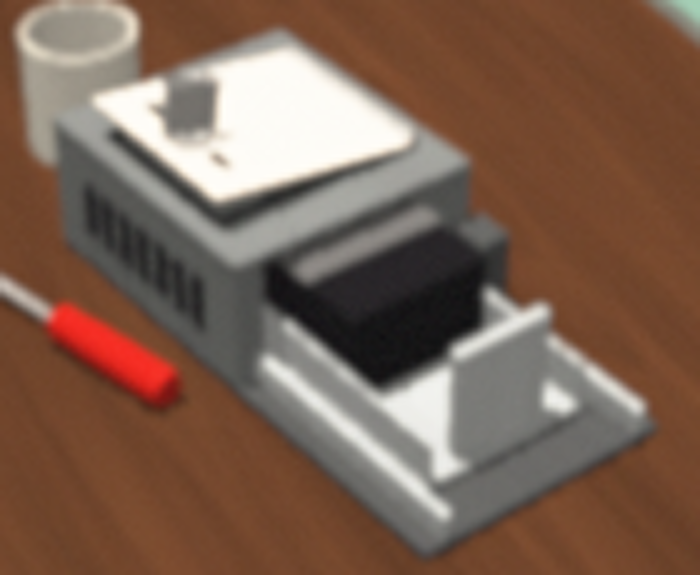

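The case's top corners in the top crop are at (48,153), (382,75), (447,372) and (107,450). The marks are at (200,355) and (319,326), and the bar runs roughly from (262,293) to (255,362). In the side crop, the tab's top outer edge runs from (457,360) to (548,318).

```bash
cat >> h.py <<'E'
def fitpose(P,W):
    P=np.array(P)[:,:2];W=np.array(W)[:,:2];p=P-P.mean(0);w=W-W.mean(0)
    a=np.arctan2((p[:,0]*w[:,1]-p[:,1]*w[:,0]).sum(),(p*w).sum())
    R=np.array([[np.cos(a),-np.sin(a)],[np.sin(a),np.cos(a)]]); return a,W.mean(0)-R@P.mean(0),R
def tz(u,v,x0=150,y0=155,s=5): return (u+.5)/s-.5+x0,(v+.5)/s-.5+y0
E
python3 - <<'E'
from h import *
import pickle
f=pickle.load(open("top0.pkl","rb"));g=pickle.load(open("side0.pkl","rb"))
px=[(48,153),(382,75),(447,372),(107,450)]
W=[onplane(f,*tz(*p),.1) for p in px]; U=[(.09,.1),(.09,-.1),(-.09,-.1),(-.09,.1)]
a,t,R=fitpose(U,W); print("yaw",a,"t",t); print("res",(R@np.array(U).T).T+t-np.array(W)[:,:2])
inv=lambda X:R.T@(X[:2]-t)
zm=.107+.125*.14
for p in [(200,355),(319,326)]: print("mark",inv(onplane(f,*tz(*p),zm)))
for p in [(457,360),(548,318)]: print("tab side",inv(onplane(g,*tz(*p,180,145),.095)))
for p in [(622,110),(650,228)]: print("tab top",inv(onplane(f,*tz(*p),.095)))
# side case corner check
for p in [(465,160),(240,265),(60,120)]: print("case side",inv(onplane(g,*tz(*p,180,145),.1)))
# bar: top view direction at z
for p in [(270,297),(246,360)]: print("bar",inv(onplane(f,*tz(*p),zm+.04)))
for n,x,y,z in [("tab0",0,-.245,.095),("tabhome",0,-.17,.095),("fast",-.055,0,.15),("press",-.055,.048,.107)]:
    print(n,R@np.array([x,y])+t)
np.save("pose.npy",[a,*t]); print("yhat",R[:,1])
# bar pixels enlarge: dark pixels near axis
c=f["color"]; sub=c[208:232,194:212].mean(2).astype(int); print(sub)
E
```

```text
yaw 0.17714267216976823 t [0.52756289 0.1290516 ]
res [[ 0.00080371 -0.00047354]
 [-0.00073498  0.00073348]
 [ 0.00049969 -0.00066412]
 [-0.00056842  0.00040418]]
mark [-0.05223241  0.03426619]
mark [-0.05147506 -0.03461849]
tab side [-0.03558729 -0.23975797]
tab side [ 0.02980898 -0.24205101]
tab top [ 0.03841162 -0.23471927]
tab top [-0.03447712 -0.23368818]
case side [ 0.08949733 -0.09548984]
case side [-0.08473881 -0.10024344]
case side [-0.08742806  0.09458089]
bar [-0.03614741 -0.01409286]
bar [-0.06719065  0.00576627]
tab0 [ 0.57073623 -0.11211445]
tabhome [ 0.5575199  -0.03828811]
fast [0.47342358 0.11935962]
press [0.46496513 0.16660848]
yhat [-0.17621768  0.98435122]
[[239 239 239 238 239 238 239 238 239 239 237 238 239 239 239 239 239 238]
 [238 239 239 238 239 238 239 238 238 238 239 239 238 238 239 238 238 238]
 [239 239 239 238 239 239 239 239 239 238 239 239 238 238 239 239 238 239]
 [238 239 239 238 239 239 240 238 239 239 240 238 238 239 239 239 239 239]
 [239 240 239 239 239 237 236 237 241 241 240 241 239 239 239 238 238 239]
 [239 239 238 239 238 224 200 219 236 2
[... 686 characters left out ...]
205 227 239 238 234 232]
 [240 236 226 203 164 149 152 114 117 169 208 207 204 224 240 239 239 239]
 [240 238 228 191 146 150 152 114 120 169 201 208 203 224 238 240 239 238]
 [238 239 232 193 140 139 138 110 121 171 206 206 214 231 240 238 239 240]
 [239 238 232 203 158 133 127 113 136 181 210 215 227 238 238 239 239 238]
 [240 239 238 232 207 162 140 138 166 205 226 233 238 238 239 239 238 239]
 [239 238 241 240 233 218 202 192 206 223 234 237 239 240 240 239 240 241]
 [239 240 238 239 240 240 240 239 239 239 240 241 241 241 238 237 234 231]
 [239 238 239 239 240 241 241 241 242 242 240 237 236 233 223 196 181 171]
 [238 240 241 241 240 241 239 237 234 233 220 199 174 173 168 159 157 156]]
```

Emit:
{"api": "servo_tool", "payload": {"motion": [[[255,305,-773,0,6.8],[255,305,-773,0,6.8],[255,305,-773,0,6.8],[255,305,-773,0,6.8],[255,305,-773,0,6.8],[255,305,-773,0,6.8],[255,305,-773,0,6.8],[255,305,-773,0,6.8],[255,305,-773,0,6.8],[255,305,-773,0,6.8],[255,305,-773,0,6.8],[255,305,-773,0,6.8],[255,305,-773,0,6.8],[255,305,-773,0,6.8],[255,305,-773,0,6.8],[255,305,-773,0,6.8],[255,305,-773,0,6.8],[255,305,-773,0,6.8],[255,305,-773,0,6.8],[255,305,-773,0,6.8]]]}}

```text
t: 1.77
position: [0.5796, -0.1586, 0.2387]
ee_rot: [-0.087, 0.996, 0.0, -0.0]
ft_force: [0.1, -0.2, 0.0]
gripper_width: 0.0001
grasp_force: 0.0
```

Emit:
{"api": "servo_tool", "payload": {"motion": [[[255,0,0,-40,0],[255,0,0,-80,0],[255,0,0,-120,0],[255,0,0,-155,0],[255,0,0,-179,0],[255,0,0,-179,0],[255,-2.6,15,-179,0],[255,-4.4,25,-179,0],[255,-5.3,30,-179,0],[255,-5.3,30,-179,0]]]}}

```text
t: 2.6
position: [0.5756, -0.125, 0.0627]
ee_rot: [-0.088, 0.996, -0.0, 0.002]
ft_force: [-0.6, 0.0, -0.1]
gripper_width: 0.0
grasp_force: 0.0
```

```bash
python3 - <<'E'
from h import *
f=grab_frame("side"); save(f,"s1",5,(180,145,320,260))
a,x,y=np.load("pose.npy");s=telemetry.read_state();d=s["position"][:2]-[x,y]
print(np.array([[np.cos(a),np.sin(a)],[-np.sin(a),np.cos(a)]])@d,s["position"],s["ft_force"])
E
```

```text
[ 0.00248351 -0.25914941] [ 0.57567425 -0.1256048   0.06263062] [ 0.78041802 -0.07814833 -0.72827624]
```

View pics/s1.png

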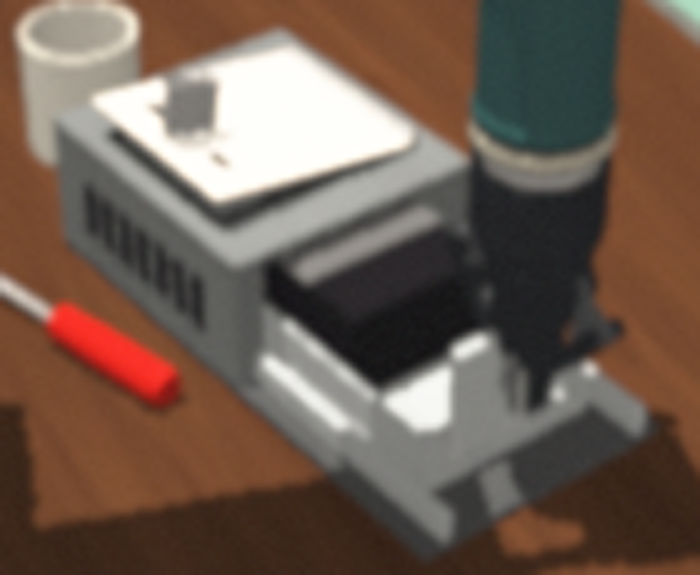

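The fingers stand just outside the tab at about (520,400), with no contact yet. I'll push along the unit's y.

Emit:
{"api": "servo_tool", "payload": {"motion": [[[255,-1.1,6,0,0],[255,-2.1,12,0,0],[255,-3.2,18,0,0],[255,-4.2,24,0,0],[255,-5.3,30,0,0],[255,-6.3,36,0,0],[255,-7.4,42,0,0],[255,-8.5,48,0,0],[255,-8.5,48,0,0]]]}}

```text
t: 3.4
position: [0.5668, -0.0775, 0.0621]
ee_rot: [-0.087, 0.996, -0.0, 0.001]
ft_force: [-1.1, 0.9, 7.6]
gripper_width: -0.0002
grasp_force: 2.9
```

Emit:
{"api": "servo_tool", "payload": {"motion": [[[255,0,0,0,0],[255,0,0,0,0],[255,0,0,0,0]]]}}

```text
t: 3.65
position: [0.5669, -0.0776, 0.062]
ee_rot: [-0.087, 0.996, 0.0, 0.001]
ft_force: [-0.5, 0.4, 7.9]
gripper_width: -0.0003
grasp_force: 2.9
```

```bash
cat > u.py <<'E'
from h import *
a,x,y=np.load("pose.npy");s=telemetry.read_state();d=s["position"][:2]-[x,y]
M=np.array([[np.cos(a),np.sin(a)],[-np.sin(a),np.cos(a)]])
print("unit tcp",M@d,"F unit",M@s["ft_force"][:2],s["ft_force"][2],s["position"],s["t"])
E
python3 - <<'E'
from u import *
f=grab_frame("side"); save(f,"s2",5,(180,145,320,260))
E
```

```text
unit tcp [ 0.00225843 -0.21036138] F unit [-0.37495753  0.5063185 ] 7.944898773409721 [ 0.56685538 -0.07761991  0.06203067] 3.65
```

View pics/s2.png

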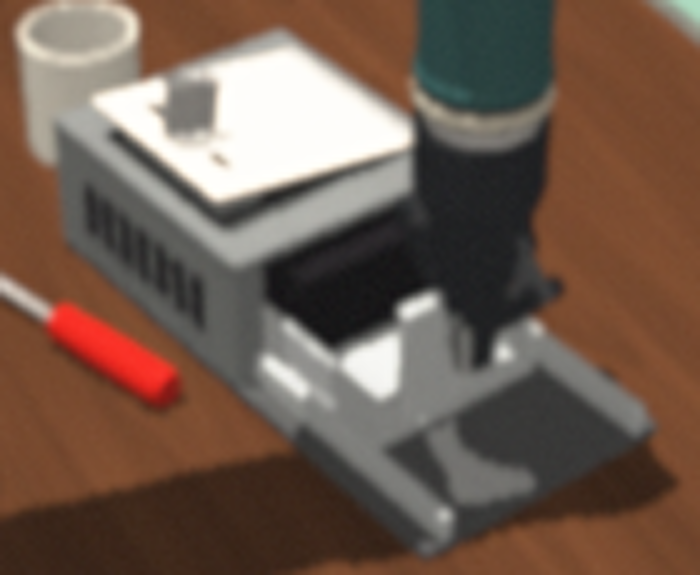

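The tray moved: the tab's outer left top corner went from (457,360) to about (400,322). The upward force suggests the finger's linkage sits on the tab's top, so I'll back off, raise the tool and push with the tips only.

Emit:
{"api": "servo_tool", "payload": {"motion": [[[255,1.1,-6,0,0],[255,1.8,-10,0,0],[255,1.8,-10,20,0],[255,1.8,-10,20,0],[255,1.8,-10,20,0]]]}}

```text
t: 4.12
position: [0.5684, -0.0887, 0.0809]
ee_rot: [-0.087, 0.996, -0.0, 0.001]
ft_force: [0.4, 0.3, 0.4]
gripper_width: 0.0
grasp_force: 0.0
```

```bash
python3 - <<'E'
from u import *
f=grab_frame("side")
p=M@(onplane(f,*tz(400,322,180,145),.095)[:2]-[x,y]); print("tab corner",p)
E
```

```text
unit tcp [ 0.00185322 -0.22152303] F unit [0.42014716 0.22032992] 0.4239645561990174 [ 0.56842339 -0.0886783   0.08094126] 4.1167
tab corner [-0.03972048 -0.193805  ]
```

Emit:
{"api": "servo_tool", "payload": {"motion": [[[255,-0.9,5,0,0],[255,-1.8,10,0,0],[255,-2.6,15,0,0],[255,-2.6,15,0,0]]]}}

```text
t: 4.5
position: [0.5641, -0.0722, 0.0795]
ee_rot: [-0.088, 0.996, 0.0, -0.001]
ft_force: [-0.4, -0.2, -0.5]
gripper_width: -0.0004
grasp_force: 0.0
```

Emit:
{"api": "servo_tool", "payload": {"motion": [[[255,-0.5,3,0,0],[255,-1.1,6,0,0],[255,-1.6,9,0,0],[255,-2.1,12,0,0],[255,-2.1,12,0,0]]]}}

```text
t: 4.92
position: [0.5628, -0.0633, 0.08]
ee_rot: [-0.088, 0.996, -0.002, -0.0]
ft_force: [-0.2, -10.8, -4.3]
gripper_width: 0.0
grasp_force: 5.0
```

```bash
python3 u.py
```

```text
unit tcp [ 0.00079881 -0.1955041 ] F unit [ -2.09383646 -10.63149397] -4.269321514729201 [ 0.56280048 -0.06325234  0.08002221] 4.9167
```

Emit:
{"api": "servo_tool", "payload": {"motion": [[[255,-0.2,1,0,0],[255,-0.2,1,0,0],[255,-0.2,1,0,0]]]}}

```text
t: 5.17
position: [0.5628, -0.0632, 0.08]
ee_rot: [-0.088, 0.996, -0.003, 0.0]
ft_force: [0.3, -12.7, -4.4]
gripper_width: -0.0003
grasp_force: 6.2
```

```bash
python3 u.py
```

```text
unit tcp [ 0.00075731 -0.19546943] F unit [ -1.90827067 -12.52214833] -4.384073933387099 [ 0.56275352 -0.06322552  0.08001625] 5.1667
```

Emit:
{"api": "servo_tool", "payload": {"motion": [[[255,-0.2,1,0,0],[255,-0.2,1,0,0],[255,-0.2,1,0,0]]]}}

```text
t: 5.42
position: [0.5628, -0.0631, 0.0801]
ee_rot: [-0.088, 0.996, -0.003, 0.0]
ft_force: [1.0, -15.5, -5.3]
gripper_width: -0.0001
grasp_force: 7.7
```

```bash
python3 u.py
```

```text
unit tcp [ 0.00078952 -0.19536663] F unit [ -1.78106842 -15.42087305] -5.341317629487856 [ 0.56276711 -0.06311866  0.08005166] 5.4167
```

Emit:
{"api": "servo_tool", "payload": {"motion": [[[255,-0.2,1,0,0],[255,-0.2,1,0,0],[255,-0.2,1,0,0]]]}}

```text
t: 5.67
position: [0.5627, -0.063, 0.0801]
ee_rot: [-0.088, 0.996, -0.004, 0.0]
ft_force: [1.3, -19.0, -6.0]
gripper_width: -0.0005
grasp_force: 9.2
```

```bash
python3 u.py; python3 - <<'E'
from h import *
f=grab_frame("side"); save(f,"s3",5,(180,145,320,260))
E
```

```text
unit tcp [ 0.00076749 -0.19524647] F unit [ -2.03132693 -18.90798303] -5.955774212583478 [ 0.56272425 -0.06300426  0.08006934] 5.6667
```

View pics/s3.png

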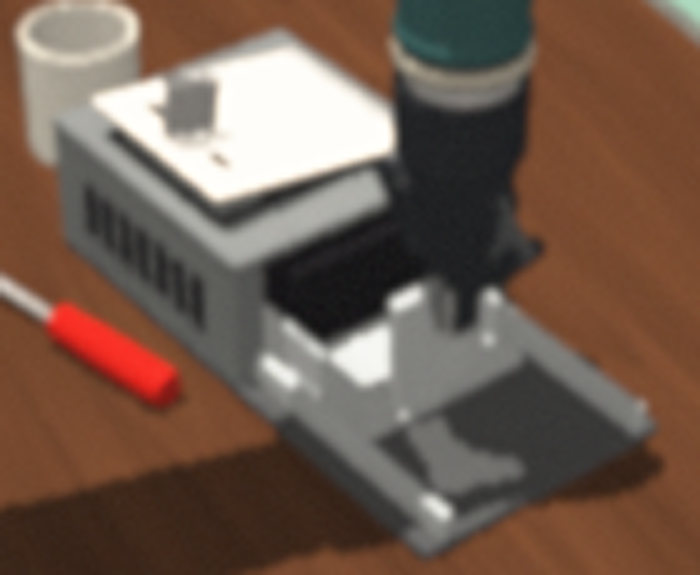

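The tab's corner is now near (388,308), which puts the joint at about 0.061, on the rise of the bump. I'll continue gently.

Emit:
{"api": "servo_tool", "payload": {"motion": [[[255,-0.2,1,0,0],[255,-0.2,1,0,0],[255,-0.4,2,0,0],[255,-0.4,2,0,0]]]}}

```text
t: 6.05
position: [0.5616, -0.0575, 0.0799]
ee_rot: [-0.087, 0.996, -0.001, -0.0]
ft_force: [0.4, -4.6, -3.5]
gripper_width: 0.0001
grasp_force: 2.6
```

```bash
python3 u.py
```

```text
unit tcp [ 0.00064769 -0.18958513] F unit [-0.38016985 -4.60881327] -3.5024638956048264 [ 0.5616087  -0.05745262  0.07992201] 6.05
```

Emit:
{"api": "servo_tool", "payload": {"motion": [[[255,-0.2,1,0,0],[255,-0.2,1,0,0],[255,-0.2,1,0,0]]]}}

```text
t: 6.3
position: [0.5613, -0.0557, 0.08]
ee_rot: [-0.087, 0.996, -0.0, -0.0]
ft_force: [0.5, -3.9, -2.9]
gripper_width: 0.0001
grasp_force: 2.0
```

```bash
python3 u.py
```

```text
unit tcp [ 0.00069061 -0.18781823] F unit [-0.14612186 -3.91615505] -2.883946638838789 [ 0.56133959 -0.05570581  0.07997388] 6.3
```

Emit:
{"api": "servo_tool", "payload": {"motion": [[[255,-0.2,1,0,0],[255,-0.2,1,0,0],[255,-0.2,1,0,0]]]}}

```text
t: 6.55
position: [0.5612, -0.0541, 0.0802]
ee_rot: [-0.087, 0.996, 0.0, -0.0]
ft_force: [-0.2, -3.0, -1.0]
gripper_width: 0.0
grasp_force: 1.6
```

```bash
python3 u.py
```

```text
unit tcp [ 0.00080457 -0.18624464] F unit [-0.73772639 -2.88178704] -0.9939517510789047 [ 0.56117447 -0.05413677  0.08021197] 6.55
```

Force keeps dropping, so the bump is passed. I'll retreat and measure the tab unobstructed.

Emit:
{"api": "servo_tool", "payload": {"motion": [[[255,1.8,-10,0,0],[255,3.5,-20,0,0],[255,3.5,-20,40,0],[255,3.5,-20,80,0],[255,15,-60,120,0],[255,25,-100,120,0],[255,35,-140,120,0],[255,35,-140,120,0],[255,35,-140,120,0]]]}}

```text
t: 7.3
position: [0.5976, -0.1983, 0.2014]
ee_rot: [-0.085, 0.996, -0.001, 0.001]
ft_force: [0.1, -0.2, -0.4]
gripper_width: -0.0004
grasp_force: 0.0
```

```bash
python3 - <<'E'
from u import *
import pickle
f=grab_frame("side"); save(f,"s4",5,(180,145,320,260)); pickle.dump(f,open("s4.pkl","wb"))
f=grab_frame("top"); pickle.dump(f,open("t4.pkl","wb"))
E
```

```text
unit tcp [ 0.01124095 -0.3345212 ] F unit [ 0.10458571 -0.22001169] -0.38541902708339587 [ 0.59757649 -0.1982539   0.20140888] 7.3
```

View pics/s4.png

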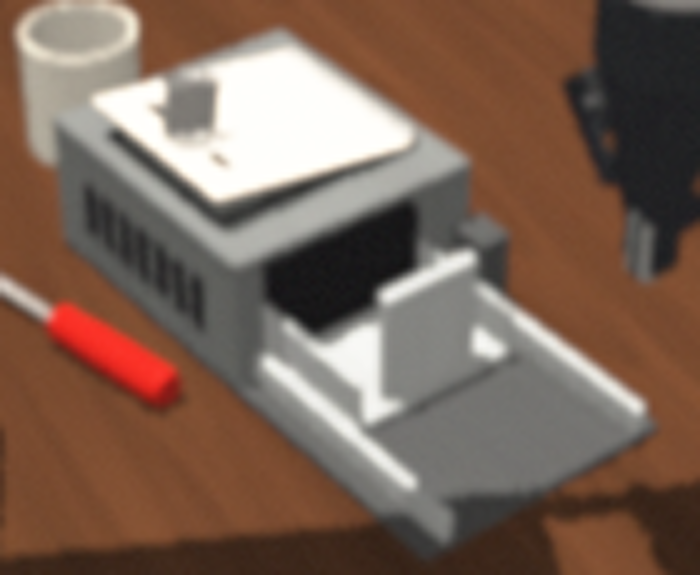

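The tab is clear of the fingers, with its outer top edge from (384,302) to (474,262).

```bash
python3 - <<'E'
from u import *
import pickle
g=pickle.load(open("s4.pkl","rb"))
inv=lambda X:M@(X[:2]-[x,y])
for p in [(384,302),(474,262)]: print("tab",inv(onplane(g,*tz(*p,180,145),.095)))
for p in [(648,428),(428,557),(645,415)]: print("plate end",inv(onplane(g,*tz(*p,180,145),.004)))
Mi=M.T
for yy in (.075,.068,.082,.095):
  print(yy,[ (5*(proj(g,[*(Mi@[xx,-.245+yy]+[x,y]),.095])-[180,145])+2).round() for xx in (-.035,.035)])
E
```

```text
unit tcp [ 0.01038819 -0.33068842] F unit [-0.43019298  0.11924768] -0.7105289323256904 [ 0.59606167 -0.19463137  0.19984958] 7.4
tab [-0.03555821 -0.17369202]
tab [ 0.03032654 -0.17548909]
plate end [ 0.08751747 -0.2743377 ]
plate end [-0.08578123 -0.27947546]
plate end [ 0.0942949  -0.26455184]
0.075 [array([381., 299.]), array([474., 255.])]
0.068 [array([388., 304.]), array([482., 260.])]
0.082 [array([373., 293.]), array([467., 249.])]
0.095 [array([360., 282.]), array([453., 239.])]
```

The tab reads a joint of about 0.068–0.071, right at or past the crest. I'll go back and nudge it further while watching for the snap.

Emit:
{"api": "servo_tool", "payload": {"motion": [[[255,-31.5,120,0,0],[255,-31.5,120,0,0],[255,-31.5,120,0,0],[255,-31.5,120,0,0],[255,-31.5,120,-40,0],[255,-31.5,120,-80,0],[255,-31.5,120,-120,0],[255,-31.5,120,-120,0],[255,-34.1,135,-120,0],[255,-34.8,139,-120,0],[255,-35,140,-120,0],[255,-35,140,-120,0]]]}}

```text
t: 8.4
position: [0.5625, -0.054, 0.0822]
ee_rot: [-0.088, 0.996, -0.0, 0.001]
ft_force: [0.5, 0.2, 0.9]
gripper_width: -0.0002
grasp_force: 0.0
```

```bash
python3 u.py
```

```text
unit tcp [ 0.00218288 -0.18634751] F unit [0.53606656 0.0685549 ] 0.9035133824983315 [ 0.56254934 -0.05399514  0.08217501] 8.4
```

Emit:
{"api": "servo_tool", "payload": {"motion": [[[255,-0.2,1,0,0],[255,-0.2,1,0,0],[255,-0.2,1,0,0]]]}}

```text
t: 8.65
position: [0.5618, -0.0536, 0.0812]
ee_rot: [-0.087, 0.996, -0.0, 0.001]
ft_force: [1.1, -0.9, 0.3]
gripper_width: 0.0001
grasp_force: 0.0
```

```bash
python3 u.py
```

```text
unit tcp [ 0.00146833 -0.18586662] F unit [ 0.90647898 -1.07037371] 0.3447419953815757 [ 0.56176123 -0.05364769  0.08116879] 8.65
```

Emit:
{"api": "servo_tool", "payload": {"motion": [[[255,-0.2,1,0,0],[255,-0.2,1,0,0],[255,-0.2,1,0,0]]]}}

```text
t: 8.9
position: [0.5616, -0.0529, 0.0808]
ee_rot: [-0.087, 0.996, -0.0, 0.001]
ft_force: [0.7, -3.0, 2.1]
gripper_width: 0.0001
grasp_force: 1.3
```

```bash
python3 u.py
```

```text
unit tcp [ 0.00139444 -0.18510748] F unit [ 0.14542957 -3.04592817] 2.0824543040325634 [ 0.56155473 -0.05291346  0.08081606] 8.9
```

Emit:
{"api": "servo_tool", "payload": {"motion": [[[255,-0.2,1,0,0],[255,-0.2,1,0,0],[255,-0.2,1,0,0]]]}}

```text
t: 9.15
position: [0.5612, -0.0515, 0.0805]
ee_rot: [-0.087, 0.996, -0.0, 0.0]
ft_force: [1.1, -2.4, 1.0]
gripper_width: -0.0
grasp_force: 1.1
```

```bash
python3 u.py
```

```text
unit tcp [ 0.00128512 -0.18360532] F unit [ 0.70652355 -2.54497316] 1.0354325823272084 [ 0.56118241 -0.05145407  0.08049546] 9.15
```

Emit:
{"api": "servo_tool", "payload": {"motion": [[[255,-0.2,1,0,0],[255,-0.2,1,0,0],[255,-0.2,1,0,0]]]}}

```text
t: 9.4
position: [0.5606, -0.0501, 0.0801]
ee_rot: [-0.087, 0.996, 0.0, -0.0]
ft_force: [0.9, -1.9, 1.8]
gripper_width: 0.0002
grasp_force: 0.8
```

```bash
python3 u.py
```

```text
unit tcp [ 0.0009133  -0.18217936] F unit [ 0.53665378 -1.97800006] 1.8316610505586377 [ 0.56056513 -0.05011594  0.080146  ] 9.4
```

Emit:
{"api": "servo_tool", "payload": {"motion": [[[255,-0.2,1,0,0],[255,-0.2,1,0,0],[255,-0.2,1,0,0]]]}}

```text
t: 9.65
position: [0.5605, -0.0497, 0.0802]
ee_rot: [-0.087, 0.996, -0.0, 0.0]
ft_force: [1.8, -4.5, 0.1]
gripper_width: 0.0001
grasp_force: 2.4
```

```bash
python3 u.py
```

```text
unit tcp [ 0.00091358 -0.18180408] F unit [ 0.9919263 -4.7543421] 0.1136599251644696 [ 0.56049927 -0.04974648  0.08021494] 9.65
```

Hard spots came at TCP −0.1954 and −0.1818, about 14 mm apart. These match the two bumps, so the tray sits between them. I'll retreat and measure by sampling edge profiles.

Emit:
{"api": "servo_tool", "payload": {"motion": [[[255,1.8,-10,0,0],[255,3.5,-20,0,0],[255,3.5,-20,40,0],[255,3.5,-20,80,0],[255,15,-60,120,0],[255,25,-100,120,0],[255,35,-140,120,0],[255,35,-140,120,0],[255,35,-140,120,0]]]}}

```text
t: 10.4
position: [0.5957, -0.193, 0.2004]
ee_rot: [-0.085, 0.996, -0.0, 0.0]
ft_force: [0.8, 0.4, 0.0]
gripper_width: 0.0
grasp_force: 0.0
```

```bash
python3 - <<'E'
from u import *
import pickle
s5=grab_frame("side");t5=grab_frame("top")
pickle.dump((s5,t5),open("f5.pkl","wb"))
def prof(f,y0,y1,z,xs):
    ys=np.arange(y0,y1,.0005); acc=0
    g=cv2.cvtColor(f["color"],cv2.COLOR_RGB2GRAY)
    for xx in xs:
        P=np.array([proj(f,[*(M.T@[xx,v]+[x,y]),z]) for v in ys],np.float32)
        acc=acc+cv2.remap(g,P[:,:1],P[:,1:],cv2.INTER_LINEAR).ravel().astype(float)
    return ys,acc/len(xs)
xs=np.arange(-.025,.026,.005)
L=lambda n:pickle.load(open(n,"rb"))
for n,f,c in (("side0",L("side0.pkl"),-.24),("s4",L("s4.pkl"),-.172),("s5",s5,-.17),("top0",L("top0.pkl"),-.24),("t4",L("t4.pkl"),-.172),("t5",t5,-.17)):
    ys,p=prof(f,c-.02,c+.025,.095,xs)
    print(n,[(round(a*1000),int(b)) for a,b in zip(ys[::3],p[::3])])
E
```

```text
unit tcp [ 0.01032288 -0.32898222] F unit [0.85979528 0.28013567] 0.003041681340649416 [ 0.59569672 -0.19296338  0.20037456] 10.4
side0 [(-260, 130), (-258, 129), (-257, 127), (-256, 125), (-254, 123), (-252, 122), (-251, 120), (-250, 120), (-248, 121), (-246, 125), (-245, 132), (-244, 142), (-242, 157), (-240, 174), (-239, 192), (-238, 207), (-236, 216), (-234, 219), (-233, 215), (-231, 205), (-230, 188), (-228, 169), (-227, 148), (-225, 128), (-224, 112), (-222, 99), (-221, 89), (-219, 82), (-218, 78), (-216, 75), (-215, 72)]
s4 [(-192, 129), (-190, 128), (-189, 127), (-187, 126), (-186, 127), (-184, 128), (-183, 131), (-181, 137), (-180, 146), (-178, 159), (-177, 175), (-175, 193), (-174, 209), (-172, 221), (-171, 228), (-169, 230), (-168, 227), (-166, 218), (-165, 203), (-163, 183), (-162, 160), (-160, 138), (-159, 116), (-157, 98), (-156, 83), (-154, 73), (-153, 66), (-151, 61), (-150, 57), (-148, 53)]
s5 [(-190, 131), (-188, 129), (-187, 128), (-186, 126), (-184, 126), (-182, 126), (-181, 127), (-180, 129), (-178, 134), (-176, 141), (-175, 152), (-174, 167), (-172, 184), (-170,
[... 706 characters left out ...]
, 114), (-181, 111), (-180, 107), (-178, 104), (-177, 108), (-175, 127), (-174, 157), (-172, 189), (-171, 214), (-169, 226), (-168, 226), (-166, 216), (-165, 198), (-163, 183), (-162, 180), (-160, 194), (-159, 212), (-157, 223), (-156, 229), (-154, 229), (-153, 229), (-151, 229), (-150, 229), (-148, 229)]
t5 [(-190, 114), (-188, 113), (-187, 113), (-186, 113), (-184, 113), (-182, 114), (-181, 114), (-180, 114), (-178, 112), (-176, 108), (-175, 102), (-174, 102), (-172, 113), (-170, 137), (-169, 170), (-167, 200), (-166, 220), (-164, 227), (-163, 222), (-161, 209), (-160, 192), (-158, 182), (-157, 189), (-155, 205), (-154, 219), (-152, 227), (-151, 229), (-149, 230), (-148, 229), (-146, 229)]
```

Averaging both views puts the tray at a joint of about 0.074, ±2–3 mm. To find the valley's true centre I'll pinch the tab and feel both bump faces.

Emit:
{"api": "servo_tool", "payload": {"grip_force": 25, "motion": [[[125,-39,159,0,0],[125,-39,159,0,0],[125,-39,159,0,0],[125,-39,159,0,0],[125,-39,159,0,0],[125,-39,159,-40,0],[125,-39,159,-80,0],[125,-39,159,-110,0],[125,-39,159,-128,0],[125,-39,159,-128,0],[125,-39,159,-128,0]]]}}

```text
t: 11.42
position: [0.5543, -0.0293, 0.0707]
ee_rot: [-0.088, 0.996, 0.001, -0.002]
ft_force: [0.3, 0.0, 1.0]
gripper_width: 0.0435
grasp_force: 0.0
```

```bash
python3 u.py; python3 -c "
from h import *
print(telemetry.read_state()['gripper_width']); save(grab_frame('side'),'s6',5,(180,145,320,260))"
```

```text
unit tcp [-0.00160592 -0.16063181] F unit [ 0.29072152 -0.00988133] 1.0115976378238167 [ 0.55428827 -0.02934951  0.07066481] 11.4167
0.043457192023382246
```

View pics/s6.png

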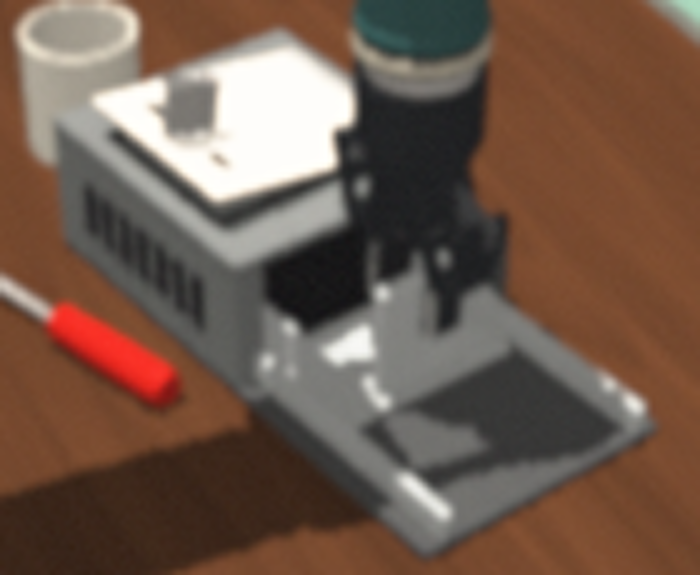

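The fingers straddle the tab, with the outer finger near (440,310). I'll centre and close.

Emit:
{"api": "servo_tool", "payload": {"grip_force": 25, "motion": [[[125,0.9,-5,0,0],[125,0.9,-5,0,0],[255,0.9,-5,0,0],[255,0.9,-5,0,0],[255,0.9,-5,0,0],[255,0.9,-5,0,0],[255,0.9,-5,0,0],[255,0.9,-5,0,0]]]}}

```text
t: 12.13
position: [0.5579, -0.0333, 0.0738]
ee_rot: [-0.087, 0.996, 0.002, 0.001]
ft_force: [-2.3, 8.4, 5.9]
gripper_width: 0.0094
grasp_force: 28.2
```

```bash
python3 u.py
```

```text
unit tcp [ 0.00122504 -0.16511579] F unit [-0.82231833  8.67700479] 5.892696317977412 [ 0.55786508 -0.03326446  0.07376004] 12.1333
```

Emit:
{"api": "servo_tool", "payload": {"motion": [[[255,0.2,-1,0,0],[255,0.2,-1,0,0],[255,0.2,-1,0,0]]]}}

```text
t: 12.38
position: [0.558, -0.0344, 0.0738]
ee_rot: [-0.087, 0.996, 0.001, 0.001]
ft_force: [-1.9, 7.8, 5.7]
gripper_width: 0.0094
grasp_force: 28.2
```

```bash
python3 u.py
```

```text
unit tcp [ 0.00121228 -0.16622132] F unit [-0.49402648  7.98623722] 5.68247931058306 [ 0.55804734 -0.03435494  0.07375139] 12.3833
```

Emit:
{"api": "servo_tool", "payload": {"motion": [[[255,0.2,-1,0,0],[255,0.2,-1,0,0],[255,0.2,-1,0,0]]]}}

```text
t: 12.63
position: [0.5583, -0.0357, 0.0737]
ee_rot: [-0.087, 0.996, 0.001, 0.001]
ft_force: [-1.2, 7.0, 4.7]
gripper_width: 0.0094
grasp_force: 28.1
```

```bash
python3 u.py
```

```text
unit tcp [ 0.00120024 -0.16758341] F unit [0.0948251  7.07587776] 4.680023477291303 [ 0.55827551 -0.03569784  0.07373153] 12.6333
```

Emit:
{"api": "servo_tool", "payload": {"motion": [[[255,0.2,-1,0,0],[255,0.2,-1,0,0],[255,0.2,-1,0,0]]]}}

```text
t: 12.88
position: [0.5585, -0.037, 0.0737]
ee_rot: [-0.087, 0.996, 0.001, 0.001]
ft_force: [-0.9, 5.2, 4.5]
gripper_width: 0.0096
grasp_force: 28.0
```

```bash
python3 u.py
```

```text
unit tcp [ 0.00119712 -0.16893885] F unit [0.05232345 5.28237439] 4.502787271838842 [ 0.55851129 -0.03703262  0.07372852] 12.8833
```

Emit:
{"api": "servo_tool", "payload": {"motion": [[[255,0.2,-1,0,0],[255,0.2,-1,0,0],[255,0.2,-1,0,0]]]}}

```text
t: 13.13
position: [0.5587, -0.0383, 0.0737]
ee_rot: [-0.087, 0.996, 0.001, 0.001]
ft_force: [-1.4, 4.3, 6.4]
gripper_width: 0.0094
grasp_force: 27.9
```

```bash
python3 u.py
```

```text
unit tcp [ 0.00120448 -0.17019388] F unit [-0.64638399  4.50757371] 6.403402434633354 [ 0.5587397  -0.0382667   0.07373672] 13.1333
```

Emit:
{"api": "servo_tool", "payload": {"motion": [[[255,0.2,-1,0,0],[255,0.2,-1,0,0],[255,0.2,-1,0,0]]]}}

```text
t: 13.38
position: [0.559, -0.0395, 0.0737]
ee_rot: [-0.087, 0.996, 0.001, 0.001]
ft_force: [-1.8, 3.5, 4.6]
gripper_width: 0.0093
grasp_force: 27.9
```

```bash
python3 u.py
```

```text
unit tcp [ 0.00121863 -0.17140103] F unit [-1.17806455  3.73417887] 4.587193794468917 [ 0.55896635 -0.03945247  0.07372893] 13.3833
```

Emit:
{"api": "servo_tool", "payload": {"motion": [[[255,0.2,-1,0,0],[255,0.2,-1,0,0],[255,0.2,-1,0,0]]]}}

```text
t: 13.63
position: [0.5592, -0.0407, 0.0737]
ee_rot: [-0.087, 0.996, 0.0, 0.001]
ft_force: [-1.5, 3.9, 5.2]
gripper_width: 0.0098
grasp_force: 27.9
```

```bash
python3 u.py
```

```text
unit tcp [ 0.00123644 -0.17263502] F unit [-0.83987758  4.09003425] 5.214832806516952 [ 0.55920133 -0.04066402  0.07374692] 13.6333
```

Emit:
{"api": "servo_tool", "payload": {"motion": [[[255,0.2,-1,0,0],[255,0.2,-1,0,0],[255,0.2,-1,0,0]]]}}

```text
t: 13.88
position: [0.5594, -0.0418, 0.0737]
ee_rot: [-0.087, 0.996, 0.0, 0.001]
ft_force: [-2.0, 1.6, 5.2]
gripper_width: 0.0097
grasp_force: 27.9
```

```bash
python3 u.py
```

```text
unit tcp [ 0.00122972 -0.17380803] F unit [-1.70609302  1.96534976] 5.151985388334348 [ 0.55940142 -0.04181986  0.07371966] 13.8833
```

Emit:
{"api": "servo_tool", "payload": {"motion": [[[255,0.2,-1,0,0],[255,0.2,-1,0,0],[255,0.2,-1,0,0]]]}}

```text
t: 14.13
position: [0.5596, -0.043, 0.0737]
ee_rot: [-0.087, 0.996, 0.0, 0.001]
ft_force: [-2.1, 1.9, 5.4]
gripper_width: 0.0095
grasp_force: 27.9
```

```bash
python3 u.py
```

```text
unit tcp [ 0.00123239 -0.17499136] F unit [-1.75522792  2.20966666] 5.415034830133167 [ 0.55961257 -0.0429842   0.07373712] 14.1333
```

Emit:
{"api": "servo_tool", "payload": {"motion": [[[255,0.2,-1,0,0],[255,0.2,-1,0,0],[255,0.2,-1,0,0]]]}}

```text
t: 14.38
position: [0.5598, -0.0441, 0.0737]
ee_rot: [-0.087, 0.996, 0.0, 0.001]
ft_force: [-2.0, 1.6, 5.4]
gripper_width: 0.0094
grasp_force: 27.9
```

```bash
python3 u.py
```

```text
unit tcp [ 0.00121415 -0.17614509] F unit [-1.68393288  1.88541164] 5.394359035415466 [ 0.55979793 -0.04412309  0.07370999] 14.3833
```

Emit:
{"api": "servo_tool", "payload": {"motion": [[[255,0.4,-2,0,0],[255,0.4,-2,0,0],[255,0.4,-2,0,0]]]}}

```text
t: 14.63
position: [0.5602, -0.0463, 0.0737]
ee_rot: [-0.087, 0.996, -0.0, 0.001]
ft_force: [-1.2, 0.9, 4.8]
gripper_width: 0.0095
grasp_force: 27.9
```

```bash
python3 u.py
```

```text
unit tcp [ 0.00127522 -0.17832251] F unit [-1.0290239   1.05490607] 4.830183387246533 [ 0.56024174 -0.04625567  0.07373597] 14.6333
```

Emit:
{"api": "servo_tool", "payload": {"motion": [[[255,-0.3,2,0,0],[255,-0.3,2,0,0],[255,-0.3,2,0,0]]]}}

```text
t: 14.88
position: [0.56, -0.0451, 0.0737]
ee_rot: [-0.088, 0.996, -0.001, 0.001]
ft_force: [-1.9, -1.6, 5.5]
gripper_width: 0.0095
grasp_force: 28.0
```

```bash
python3 u.py
```

```text
unit tcp [ 0.00127137 -0.17713571] F unit [-2.19189157 -1.24305009] 5.549112830149682 [ 0.56002881 -0.04508812  0.07372952] 14.8833
```

Emit:
{"api": "servo_tool", "payload": {"motion": [[[255,-0.3,2,0,0],[255,-0.3,2,0,0],[255,-0.3,2,0,0]]]}}

```text
t: 15.13
position: [0.56, -0.0449, 0.0738]
ee_rot: [-0.088, 0.996, -0.002, 0.001]
ft_force: [-0.7, -9.3, 4.5]
gripper_width: 0.0098
grasp_force: 28.1
```

```bash
python3 u.py
```

```text
unit tcp [ 0.00128783 -0.17691748] F unit [-2.29431009 -9.03711828] 4.53716625665332 [ 0.56000655 -0.0448704   0.07377423] 15.1333
```

Emit:
{"api": "servo_tool", "payload": {"motion": [[[255,-0.3,2,0,0],[255,-0.3,2,0,0],[255,-0.3,2,0,0]]]}}

```text
t: 15.38
position: [0.5599, -0.0443, 0.0738]
ee_rot: [-0.088, 0.996, -0.003, 0.001]
ft_force: [-0.9, -15.1, 4.2]
gripper_width: 0.0096
grasp_force: 28.5
```

```bash
python3 u.py
```

```text
unit tcp [ 0.00128159 -0.17637063] F unit [ -3.52217461 -14.72068374] 4.1641285704666755 [ 0.55990406 -0.04433321  0.07378517] 15.3833
```

Emit:
{"api": "servo_tool", "payload": {"motion": [[[255,-0.3,2,0,0],[255,-0.3,2,0,0],[255,-0.3,2,0,0]]]}}

```text
t: 15.63
position: [0.5592, -0.0404, 0.0737]
ee_rot: [-0.087, 0.996, -0.002, 0.001]
ft_force: [-2.1, -7.3, 5.6]
gripper_width: 0.0095
grasp_force: 28.1
```

```bash
python3 u.py
```

```text
unit tcp [ 0.00126696 -0.17235614] F unit [-3.37628632 -6.86121774] 5.635506092465031 [ 0.55918223 -0.04038412  0.07373722] 15.6333
```

That resolves it. Bump 1's outer face is at −0.1768 in the pinch frame, so bump 2's face should be near −0.163 and the detent centre near −0.164. I'll move there while pinched.

Emit:
{"api": "servo_tool", "payload": {"motion": [[[255,-0.3,2,0,0],[255,-0.3,2,0,0],[255,-0.3,2,0,0]]]}}

```text
t: 15.88
position: [0.5587, -0.0378, 0.0738]
ee_rot: [-0.087, 0.996, -0.001, 0.001]
ft_force: [-2.7, -4.8, 6.0]
gripper_width: 0.0099
grasp_force: 28.1
```

```bash
python3 u.py
```

```text
unit tcp [ 0.00124825 -0.16968442] F unit [-3.50773211 -4.25810754] 6.030212461903489 [ 0.558693   -0.03775751  0.07375931] 15.8833
```

Emit:
{"api": "servo_tool", "payload": {"motion": [[[255,-0.3,2,0,0],[255,-0.3,2,0,0],[255,-0.3,2,0,0]]]}}

```text
t: 16.13
position: [0.5582, -0.0353, 0.0737]
ee_rot: [-0.088, 0.996, -0.001, 0.001]
ft_force: [-3.5, -3.1, 7.2]
gripper_width: 0.0095
grasp_force: 28.1
```

```bash
python3 u.py
```

```text
unit tcp [ 0.00118725 -0.16715785] F unit [-3.99266869 -2.45088565] 7.210657679433216 [ 0.55818773 -0.03528123  0.07371595] 16.1333
```

Emit:
{"api": "servo_tool", "payload": {"motion": [[[255,-0.2,1,0,0],[255,-0.2,1,0,0],[255,-0.2,1,0,0]]]}}

```text
t: 16.38
position: [0.558, -0.0342, 0.0737]
ee_rot: [-0.087, 0.996, -0.001, 0.001]
ft_force: [-2.4, -1.9, 6.7]
gripper_width: 0.0097
grasp_force: 28.2
```

```bash
python3 u.py
```

```text
unit tcp [ 0.00119823 -0.16603705] F unit [-2.74611834 -1.48598724] 6.713579856949673 [ 0.55800103 -0.03417603  0.07372331] 16.3833
```

Emit:
{"api": "servo_tool", "payload": {"motion": [[[255,-0.2,1,0,0],[255,-0.2,1,0,0],[255,-0.2,1,0,0]]]}}

```text
t: 16.63
position: [0.5578, -0.033, 0.0737]
ee_rot: [-0.087, 0.996, -0.001, 0.001]
ft_force: [-3.2, -3.4, 6.7]
gripper_width: 0.0091
grasp_force: 28.2
```

```bash
python3 u.py
```

```text
unit tcp [ 0.00122575 -0.16489367] F unit [-3.69911741 -2.7671254 ] 6.664958816802355 [ 0.55782664 -0.03304569  0.07373932] 16.6333
```

Emit:
{"api": "servo_tool", "payload": {"motion": [[[255,-0.2,1,0,0],[255,-0.2,1,0,0],[255,-0.2,1,0,0]]]}}

```text
t: 16.88
position: [0.5576, -0.0319, 0.0737]
ee_rot: [-0.087, 0.996, -0.001, 0.001]
ft_force: [-3.3, -1.8, 7.3]
gripper_width: 0.0092
grasp_force: 28.2
```

```bash
python3 u.py
```

```text
unit tcp [ 0.00122322 -0.16377206] F unit [-3.52471727 -1.2075376 ] 7.326409125425163 [ 0.55762651 -0.03194208  0.07374349] 16.8833
```

Emit:
{"api": "servo_tool", "payload": {"motion": [[[255,-0.2,1,0,0],[255,-0.2,1,0,0],[255,-0.2,1,0,0]]]}}

```text
t: 17.13
position: [0.5575, -0.0313, 0.0737]
ee_rot: [-0.088, 0.996, -0.001, 0.001]
ft_force: [-2.1, -3.5, 6.5]
gripper_width: 0.0099
grasp_force: 28.1
```

```bash
python3 u.py
```

```text
unit tcp [ 0.001179   -0.16311921] F unit [-2.70534487 -3.06379942] 6.506906314157417 [ 0.55746793 -0.03130724  0.07371625] 17.1333
```

The tray reached bump 2's face. I'll back up 1 mm, release, lift, and move above the fastener.

Emit:
{"api": "servo_tool", "payload": {"motion": [[[255,0.2,-1,0,0],[255,0.2,-1,0,0],[140,0.2,-1,0,0],[140,0.2,-1,0,0],[140,0.2,-1,0,0],[140,0.2,-1,0,0],[140,0,0,40,0],[140,0,0,80,0],[140,0,0,120,0],[140,0,0,150,0],[140,-20,40,150,-1],[140,-40,80,150,-2],[140,-60,110,150,-3],[140,-78,152,150,-4.3],[140,-78,152,150,-4.3],[140,-78,152,150,-4.3]]]}}

```text
t: 18.47
position: [0.4777, 0.1236, 0.2221]
ee_rot: [0.098, 0.995, 0.0, -0.0]
ft_force: [0.0, -0.4, 0.8]
gripper_width: 0.0384
grasp_force: 0.0
```

```bash
cat > tr.py <<'E'
from u import *
def prof(f,y0,y1,z,xs):
    ys=np.arange(y0,y1,.0005); acc=0
    g=cv2.cvtColor(f["color"],cv2.COLOR_RGB2GRAY)
    for xx in xs:
        P=np.array([proj(f,[*(M.T@[xx,v]+[x,y]),z]) for v in ys],np.float32)
        acc=acc+cv2.remap(g,P[:,:1],P[:,1:],cv2.INTER_LINEAR).ravel().astype(float)
    return ys,acc/len(xs)
def edge(f):
    ys,p=prof(f,-.185,-.155,.095,np.arange(-.025,.026,.005)); return ys[np.argmax(p>168)]
print("tab edge side",edge(grab_frame("side")),"(s5 -.1735, start -.241)")
E
python3 tr.py
```

```text
unit tcp [-0.05002775  0.00342473] F unit [-0.04312651 -0.42410066] 0.821373339796235 [0.47771452 0.12360696 0.22212938] 18.4667
tab edge side -0.1725 (s5 -.1735, start -.241)
```

Emit:
{"api": "servo_tool", "payload": {"grip_force": 30, "motion": [[[140,1.7,-2.6,-25,0],[140,1.7,-2.6,-50,0],[140,1.7,-2.6,-70,0],[140,1.7,-2.6,-77,0],[140,1.7,-2.6,-77,0],[140,1.7,-2.6,-77,0]]]}}

```text
t: 19.02
position: [0.4812, 0.1181, 0.1454]
ee_rot: [0.101, 0.995, -0.0, -0.0]
ft_force: [0.6, 0.3, 0.9]
gripper_width: 0.0384
grasp_force: 0.0
```

Emit:
{"api": "servo_tool", "payload": {"grip_force": 30, "motion": [[[255,0,0,0,0],[255,0,0,0,0],[255,0,0,0,0],[255,0,0,0,0],[255,0,0,0,0],[255,0,0,0,0]]]}}

```text
t: 19.52
position: [0.4825, 0.1214, 0.1468]
ee_rot: [0.1, 0.995, 0.002, 0.002]
ft_force: [3.4, 9.0, -2.8]
gripper_width: 0.0095
grasp_force: 33.5
```

```bash
python3 u.py
```

```text
unit tcp [-0.04573135  0.00037488] F unit [4.93824616 8.21497441] -2.8436418585689536 [0.48248112 0.12136194 0.14682307] 19.5167
```

Emit:
{"api": "servo_tool", "payload": {"motion": [[[255,-1,3,0,0],[255,-1.5,3,0,-0.5],[255,-1.5,3,0,-1],[255,-1.5,3,0,-2],[255,-1.5,3,0,-3],[255,-1.5,3,0,-4],[255,-1.5,3,0,-5],[255,-1.5,3,0,-5]]]}}

```text
t: 20.18
position: [0.4818, 0.1209, 0.1465]
ee_rot: [0.314, 0.949, -0.0, 0.003]
ft_force: [7.4, -3.2, -5.3]
gripper_width: 0.0096
grasp_force: 50.5
```

```bash
python3 u.py
```

```text
unit tcp [-4.64358743e-02  5.40811952e-05] F unit [ 6.69377046 -4.45010448] -5.28327595854863 [0.48184415 0.12092201 0.14645171] 20.1833
```

Emit:
{"api": "servo_tool", "payload": {"motion": [[[255,1.5,-1,-1,0],[255,1.5,-1,-1,-1],[255,1.5,-1,-1,-2],[255,1.5,-1,-1,-3],[255,1.5,-1,-1,-4],[255,1.5,-1,-1,-5],[255,1.5,-1,-1,-6],[255,1.5,-1,-1,-6]]]}}

```text
t: 20.85
position: [0.48, 0.1207, 0.1439]
ee_rot: [0.549, 0.836, -0.001, -0.0]
ft_force: [2.2, -0.4, -6.8]
gripper_width: 0.0097
grasp_force: 52.6
```

```bash
python3 u.py
```

```text
unit tcp [-0.04830669  0.00019284] F unit [ 2.1448961  -0.77425177] -6.783974077529356 [0.47997817 0.12072892 0.14387316] 20.85
```

Emit:
{"api": "servo_tool", "payload": {"motion": [[[255,0,0,-2,-1],[255,0,0,-2,-2],[255,0,0,-2,-2.7],[255,0,0,-2,-2.7],[255,0,0,-2,-2.7],[255,0,0,-2,-2.7]]]}}

```text
t: 21.35
position: [0.4791, 0.1208, 0.1417]
ee_rot: [0.642, 0.767, -0.001, -0.001]
ft_force: [-4.4, -0.3, -2.7]
gripper_width: 0.01
grasp_force: 46.4
```

```bash
python3 - <<'E'
from u import *
q=telemetry.read_state()["ee_rot"]; print(2*np.degrees(np.arctan2(q[1],q[0]))-90-np.degrees(a))
E
```

```text
unit tcp [-0.04917022  0.00043882] F unit [-4.34683988  0.5066799 ] -2.6615416385321966 [0.4790848  0.12081888 0.14171217] 21.35
0.003380928297211483
```

Emit:
{"api": "servo_tool", "payload": {"motion": [[[255,-1,0,0,0],[255,-1,0,0,0],[140,-1,0,0,0],[140,-1,0,0,0],[140,-1,0,0,0],[140,-1,0,0,0],[140,-1,0,40,0],[140,-1,0,80,0],[255,0,40,100,0],[255,0,80,100,0],[255,0,120,100,0],[255,0,160,100,0],[255,0,200,100,0],[255,0,230,100,0],[255,0,230,100,0]]]}}

```text
t: 22.6
position: [0.4807, 0.3569, 0.2429]
ee_rot: [0.641, 0.767, 0.002, -0.001]
ft_force: [0.5, 0.3, 0.5]
gripper_width: -0.0002
grasp_force: 0.0
```

```bash
python3 - <<'E'
from tr import *
f=grab_frame("top"); t=edge(f); print("tab edge top",t,"(start -.2383)")
save(f,"t7",5,(150,155,305,255))
E
```

```text
unit tcp [-0.00602523  0.23250438] F unit [0.5142045  0.24461033] 0.480731637429872 [0.48066057 0.35685581 0.24289653] 22.6
tab edge side -0.1725 (s5 -.1735, start -.241)
tab edge top -0.16899999999999998 (start -.2383)
```

View pics/t7.png

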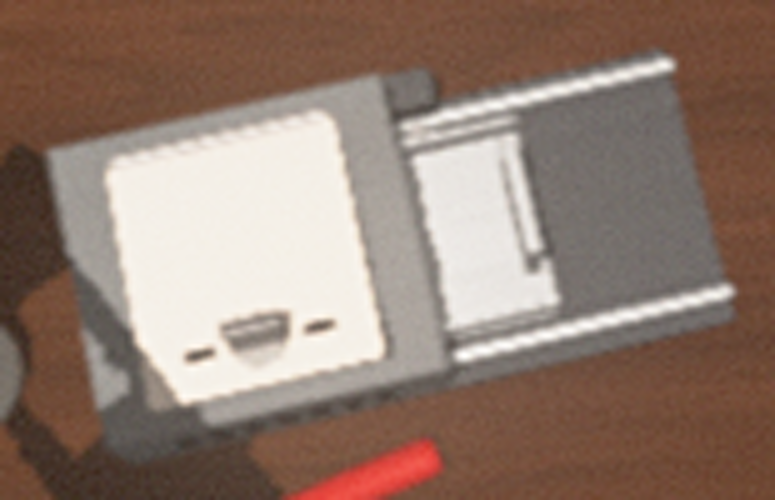

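The bar and slot line up with both marks at (200,355) and (319,326), and the tray is at the detent. I'll move over the press point.

Emit:
{"api": "servo_tool", "payload": {"motion": [[[255,-16,-40,0,0],[255,-16,-80,0,0],[255,-16,-120,0,0],[255,-16,-160,0,0],[255,-16,-189,0,0],[255,-16,-189,-30,0],[255,-16,-189,-60,0],[255,-16,-189,-90,0],[255,-16,-189,-100,0],[255,-16,-189,-104,0],[255,-16,-189,-104,0]]]}}

```text
t: 23.62
position: [0.4642, 0.1613, 0.138]
ee_rot: [0.643, 0.766, -0.001, -0.0]
ft_force: [-0.1, 0.2, 0.4]
gripper_width: -0.0004
grasp_force: 0.0
```

```bash
python3 u.py
```

```text
unit tcp [-0.05669364  0.04289595] F unit [-0.06631639  0.20149538] 0.4155981380007141 [0.46419742 0.16128585 0.137967  ] 23.6167
```

Emit:
{"api": "servo_tool", "payload": {"motion": [[[255,0,0,-4,0],[255,0,0,-8,0],[255,0,0,-12,0],[255,0,0,-16,0],[255,0,0,-20,0],[255,0,0,-20,0],[255,0,0,-20,0]]]}}

```text
t: 24.2
position: [0.465, 0.1623, 0.1187]
ee_rot: [0.643, 0.766, 0.0, 0.0]
ft_force: [-0.4, -0.3, 5.3]
gripper_width: -0.0003
grasp_force: 2.4
```

```bash
python3 u.py
```

```text
unit tcp [-0.05570207  0.04379179] F unit [-0.45975875 -0.256127  ] 5.259774697017791 [0.4650156  0.16234241 0.11871462] 24.2
```

Emit:
{"api": "servo_tool", "payload": {"motion": [[[255,0,0,-2,0],[255,0,0,-4,0],[255,0,0,-6,0],[255,0,0,-6,0],[255,0,0,-6,0]]]}}

```text
t: 24.62
position: [0.4649, 0.1623, 0.1144]
ee_rot: [0.643, 0.766, 0.0, 0.0]
ft_force: [-5.9, -1.3, 14.3]
gripper_width: 0.0001
grasp_force: 7.6
```

Emit:
{"api": "servo_tool", "payload": {"motion": [[[255,0,0,-1,0],[255,0,0,-2,0],[255,0,0,-2,0],[255,0,0,-2,0]]]}}

```text
t: 24.95
position: [0.465, 0.1624, 0.1137]
ee_rot: [0.643, 0.766, 0.0, 0.0]
ft_force: [-9.5, -2.2, 24.0]
gripper_width: 0.0001
grasp_force: 12.1
```

The stop is firm at 24 N with the tips at about 0.106 m, so the hatch is flush. I'll hold to settle, then hand in.

Emit:
{"api": "servo_tool", "payload": {"motion": [[[255,0,0,0,0],[255,0,0,0,0],[255,0,0,0,0],[255,0,0,0,0],[255,0,0,0,0],[255,0,0,0,0]]]}}

```text
t: 25.45
position: [0.4649, 0.1623, 0.1137]
ee_rot: [0.643, 0.766, 0.0, 0.0]
ft_force: [-10.8, -2.5, 23.3]
gripper_width: -0.0001
grasp_force: 12.1
```

```bash
python3 - <<'E'
from u import *
print(workorder.hand_in())
E
```

```text
unit tcp [-0.05577867  0.04380421] F unit [-11.05753584  -0.56945363] 23.33612130934971 [0.46493802 0.16234113 0.11373808] 25.45
the job is handed in; nothing more can be done
None
```

I handed the job in at about 25 s: the tray is in the running detent (I eased it back over the first bump once to find the centre, then pushed it in again), the fastener lines up with the two marks, and the fingers are holding the hatch flush at about 23 N; no result came back.

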